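# Square a blank into a drilling fixture

## Task

Get the copper blank ready for drilling: first take the yellow setting block off the fixture and put it in the grey tray. Then hold the orange pusher and nudge the blank with it, never with the gripper, until it lies flush against both fences of the fixture's square corner, and stand the pusher upright back in the blue tray. Leave the oil bottle, the drill-bit case and the jar where they are.

Things in the scene. Friction and masses are not known exactly. Their poses are not given: they have to be found in the camera images.
- jig: Fixture, fixed: steel base 270 (x) x 230 (y) x 12 mm, origin at centre of underside, z up; floor 12 mm above the bench. Aluminium fences, 20 mm wide, 15 mm above the floor, along its +x and +y edges; inner faces at x = +115 and y = +95 mm. Red-capped posts, 22 mm wide, 40 mm above the floor, at (-124, +88) and (+110, -100) mm. Its turn varies by 95 degrees; the corner points away from the robot.
- jig_corner (a point): The square corner where the two fences' inner faces meet, at floor level: (+115, +95, +12) mm from the fixture's origin; axes as the fixture's.
- plate_mid (a point): Centre (half-way up) of the copper blank, 120 (x) x 80 (y) x 12 mm, about 0.4 kg, loose on the fixture floor. Its axes are within 20 degrees of the fixture's; its +x edge (80 mm long) belongs against the +x fence, its +y edge (120 mm long) against the +y fence. Seated, its centre is at (+55, +55) mm from the fixture's origin.
- plate_c (a point): Corner of the blank that belongs in the square corner: (+60, +40) mm from its centre, half-way up.
- plate_a (a point): Other end of the blank's +y edge: (-60, +40) mm from its centre, half-way up.
- plate_b (a point): Other end of the blank's +x edge: (+60, -40) mm from its centre, half-way up.
- spacer_mid (a point): Centre (half-way up) of the yellow setting block, 20 (x) x 90 (y) x 45 (z, upright) mm, about 0.3 kg, loose on the fixture's floor between the blank and the +x fence, where it is in the blank's way. It stands 30 mm proud of the fences: grasp it across its 20 mm near the top.
- pusher_mid (a point): Centre (half-way up) of the pusher, a hand tool standing upright, 110 mm high, about 0.25 kg: round white foot, 40 mm diameter, 25 mm high, and above it a square orange handle 22 x 22 mm, 85 mm long, its sides along the x and y axes; z up. The foot pushes the blank; grasp the handle from above.
- blue_tray: Blue tool tray, fixed, 140 (x) x 120 (y) x 15 mm, walls 4 mm, inner floor 4 mm above the bench; the pusher stands in it and goes back there. Origin at the centre of its underside, z up. It is on the left or right of the fixture.
- grey_tray: Grey tray, fixed, empty, same size (140 (x) x 120 (y) x 15 mm, walls 4 mm, inner floor 4 mm above the bench), on the other side of the fixture. Origin at the centre of its underside, z up. The setting block goes in here.
- oil_bottle: Green oil bottle, loose, 54 mm diameter, 120 mm high; origin at the centre of its underside. Stands on the bench just off the fixture's -y edge, towards its -x end. Leave it alone.
- bit_case: Red drill-bit case, loose, 50 x 85 x 34 mm; origin at the centre of its underside. Lies on the bench behind the +x fence. Leave it alone.
- jar: Glass jar with grey cap, loose, 54 mm diameter, 75 mm high; origin at the centre of its underside. Stands on the bench behind the +y fence. Leave it alone.
There are look-alikes about, which are no part of the job. There is more than one size of the part that bears spacer_mid; the job needs the middle-sized. Several things have the shape of the grey_tray; the one meant has the colours described above.

How it is judged:
On the way, in this order (a step that is already met when the one before it is completed fails the run):
1. the setting block lies in the grey tray (x of spacer_mid in the frame of grey_tray between -0.06 and 0.06 m and y of spacer_mid in the frame of grey_tray between -0.052 and 0.052 m and z of spacer_mid in the frame of grey_tray between 0.005 and 0.034 m and linear speed of spacer below 0.02 m/s), for 0.2 s.
2. the blank is flush against both fences (x of each of plate_c, plate_b in the frame of jig above 0.113 m and y of each of plate_c, plate_a in the frame of jig above 0.093 m and z of plate_mid in the frame of jig between 0.014 and 0.022 m and angle between plate_mid's own z axis and vertical below 0.06 rad), for 0.2 s.
At the end, for the whole second after the job is handed in: The blank lies flat on the fixture with its +x and +y edges within 2 mm of the fences at both ends; the setting block lies inside the grey tray, on its floor; the pusher stands upright (within 0.1 rad) on the floor of the blue tray; all at rest (all of step 1 and all of step 2 and x of pusher_mid in the frame of blue_tray between -0.05 and 0.05 m and y of pusher_mid in the frame of blue_tray between -0.04 and 0.04 m and z of pusher_mid in the frame of blue_tray between 0.05 and 0.066 m and angle between pusher_mid's own z axis and vertical below 0.1 rad and linear speed of each of plate, pusher below 0.02 m/s); the robot touches nothing.
It fails at once if the gripper or arm touches the blank (contact force between any of the fingers, the arm and plate above 1 N).
It fails at once if the oil bottle is shifted by more than 15 mm or knocked over (distance of oil_bottle from where it was at the start of the episode above 0.015 m or angle between oil_bottle's own z axis and vertical above 0.4 rad).
It fails at once if the drill-bit case is shifted by more than 15 mm or knocked over (distance of bit_case from where it was at the start of the episode above 0.015 m or angle between bit_case's own z axis and vertical above 0.4 rad).
It fails at once if the jar is shifted by more than 15 mm or knocked over (distance of jar from where it was at the start of the episode above 0.015 m or angle between jar's own z axis and vertical above 0.4 rad).
It also fails if it takes over 72 s, if anything falls off the work surface, if the arm or the gripper's body presses on something with over 40 N, if the wrist force passes 120 N, or if a joint passes its speed limit or range.

## Robot

A 6-joint arm with a two-finger parallel gripper is mounted at the origin on the work surface. World frame = base frame: x ahead of the robot, y to its left, z up, the work surface at z = 0. Lengths are in m, angles in rad, forces in N, time in s.
With the tool pointing down it reaches from about 0.35 to 0.775 m from the base axis. Payload 7.3 kg.
Tool frame: the origin (TCP) lies at the very end of the fingers, on their centre line; the grasp point (between the pads) lies 19 mm behind it; z points along the fingers, y is the line along which they close (so a half turn about z gives the same grasp; the last joint's range is limited). The gripper opens to 92 mm and grips with 3 to 60 N. Pads are 19 mm wide; open, the fingers measure 130 mm over their backs; the gripper's body (75 mm by 190 mm) begins 47 mm behind the grasp point.
Start: joints at [-1.267, 0.342, 1.524, -0, 1.275, -0.146], TCP at [0.228, -0.473, 0.227] pointing down, gripper open.
Joint ranges: [-2.53, 2.53], [-0.77, 2.02], [0.04, 2.7], [-1, 4.14], [0.28, 2.66], [-3.11, 3.11]. Speed limits (rad/s): [2.57, 2.57, 3.14, 3.14, 3.14, 3.14].

## Interface

Orientations are given as [roll, pitch, yaw] about the fixed x, y, z axes, in that order (R = Rz(yaw) Ry(pitch) Rx(roll)).
In Python, from cell import observe, read_camera, get_calibration, hand_in, search_frame gives the robot as it stands.
- The arm moves only by the tool step_arm, never from a script. Its argument "commands" is a list of rows, each an object with "translation": the shift along the tool's x, y, z in mm, a list of three; "roll": the turn about the tool's z in rad. In form: [{"translation": [x, y, z], "roll": roll}, ...]. A call has 1 to 20 rows; each row shifts and turns the commanded pose from where the row before left it, along the tool's axes as they then stand; what a row does not reach is not made up. A row lasts 1/12 s, in which the tool goes at most 41.7 mm and 7.16 degrees, less where a joint would pass 70% of its speed; a pose out of reach is approached as far as the arm can. A call is refused whole if a number of a shift passes 41.7 or a number of a turn 0.125, either way. A call with a gripper value outside its range is refused whole. "fingers" is the opening, from 0 (shut) to 1 (fully open), set as the call begins (left out, the last holds). The fingers move at their own pace and stop on an object; "grip_force" is the grip in N (left out, the last holds). Time passes only in rows, so rows that do not move let the fingers close. It gives the time, the measured TCP pose, the force, the opening and the grip force at its end, in the units of the state.
- observe(): the state, without advancing time (a new reading comes with each control period).
- read_camera(name): name is "scene" or "top" or "wrist"; returns the picture (420x560x3 uint8, red, green, blue); there is no depth.
- get_calibration(name): a dict with "camera_matrix" (3x3 intrinsics, pixels), "dist_coeffs" ([k1, k2, p1, p2, k3] as OpenCV has them; the pictures are not rectified), "world_from_camera" (4x4, takes a point from camera to world coordinates). Camera axes: x right, y up, looking along -z (the intrinsics and any distortion apply to the point x, -y, -z); pixel columns grow to the right and rows downward; lengths in m; the calibration is good to about 2 mm. A picture is of the moment at which its call begins: read the wrist's pose just before it. get_calibration takes no time and is no camera call; for the wrist camera it gives the pose at the moment of the call.
- hand_in(): hands the job in; it is judged then, once.
Trained networks look in the newest picture that a camera, given by its name, has taken for a name from the list of things; names that differ only in an ending like _2 or _b are one class to them, and where a whole thing is asked for, a point or a joint stands for the part that bears it (a point fixed in the world has none). Each returns a list of dicts, best first, with "confidence" (0 to 1); they miss things now and then, are a little off and sometimes report something else, mostly with a low value. They report only what shows in the picture. A call takes as long as a camera call. They do not tell look-alikes from the thing itself.
- search_frame(camera, name): "at" ([x, y, z] in m, in world coordinates, good to about 4 mm: the middle of the surface that is visible of it).
The state is a dict: "time": time; "qpos": joint angles; "qvel": joint speeds; "joint_efforts": joint torques, N m; "tool_pos": TCP position; "tool_rot": TCP orientation; "contact_force": force on the tool from outside, world axes, zero at the start; "torque": the same for the moment, N m; "opening": finger opening in m; "grip_force": force on a finger pad.
Only numpy, scipy, OpenCV 4.12 (cv2) and the standard library are available. Lean on these libraries where they do the work, as an engineer would, in place of code of your own. Each camera call takes 0.05 s, during which the arm holds its last target. There are 200 camera calls.

## Working session

There is one attempt and no reset: what is moved stays moved. The work goes in short steps, Python scripts to look and compute and a tool call to move; the robot and the scene stay as the last step left them, time stands still between calls to the robot, and variables do not carry over. Pictures are saved under pics/ and viewed, at most 10 in all, crops included, and the job is handed in when it is done.

Besides the shell and the picture viewer there is one more tool, called after "Request:" as a command line: name --argument value ..., lists and objects as JSON in quotes. step_arm: Moves the arm, as the interface text tells. Its arguments: {"type":"object","properties":{"commands":{"type":"array"},"fingers":{"type":"number"},"grip_force":{"type":"number"}},"required":["commands"]}

```bash
mkdir -p pics; python3 - <<'E'
from cell import *
import cv2,numpy as np
for c in ["top","scene"]:
    im=read_camera(c); cv2.imwrite(f"pics/{c}0.png",im[:,:,::-1])
    k=get_calibration(c); print(c,np.round(k["camera_matrix"],1).tolist(),np.round(k["dist_coeffs"],3),np.round(k["world_from_camera"],3).tolist())
for n in ["jig","plate_mid","spacer_mid","pusher_mid","blue_tray","grey_tray","oil_bottle","bit_case","jar"]:
    print(n,[(np.round(d["at"],3).tolist(),round(d["confidence"],2)) for d in search_frame("top",n)])
s=observe();print(s["time"],s["tool_pos"],s["tool_rot"])
E
```

```text
top [[440.9, 0.0, 282.9], [0.0, 440.9, 209.0], [0.0, 0.0, 1.0]] [-0.063  0.     0.     0.     0.   ] [[0.004, 0.988, -0.152, 0.416], [-1.0, 0.001, -0.02, 0.075], [-0.019, 0.152, 0.988, 1.458], [0.0, 0.0, 0.0, 1.0]]
scene [[465.5, 0.0, 278.3], [0.0, 465.5, 210.9], [0.0, 0.0, 1.0]] [0.022 0.    0.    0.    0.   ] [[0.569, -0.523, 0.635, 1.445], [0.822, 0.373, -0.43, -0.446], [-0.012, 0.767, 0.642, 0.898], [0.0, 0.0, 0.0, 1.0]]
jig [([0.604, 0.006, 0.015], 0.86), ([0.656, -0.144, 0.036], 0.49)]
plate_mid [([0.575, 0.033, 0.024], 0.8)]
spacer_mid [([0.72, -0.28, 0.062], 0.86), ([0.648, -0.063, 0.06], 0.56), ([0.485, 0.315, 0.002], 0.51)]
pusher_mid [([0.49, -0.338, 0.065], 0.45)]
blue_tray [([0.498, -0.32, 0.006], 0.74), ([0.421, 0.034, 0.092], 0.49)]
grey_tray [([0.573, 0.529, 0.006], 0.89), ([0.707, 0.342, 0.001], 0.7), ([0.486, 0.318, 0.002], 0.59), ([0.576, 0.036, 0.022], 0.22)]
oil_bottle [([0.42, 0.036, 0.087], 0.61), ([0.727, 0.071, 0.079], 0.43)]
bit_case [([0.658, -0.142, 0.033], 0.75), ([0.649, -0.063, 0.058], 0.39)]
jar [([0.726, 0.067, 0.078], 0.63), ([0.646, -0.068, 0.06], 0.56)]
0.55 [ 0.22828633 -0.47277558  0.22672956] [3.14154160e+00 1.04995047e-07 4.49795997e-01]
```

View pics/top0.png

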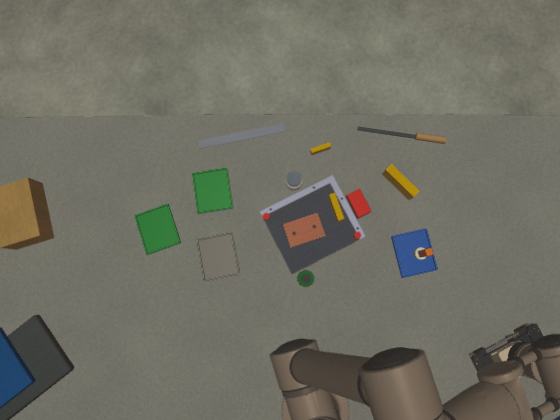

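View pics/scene0.png

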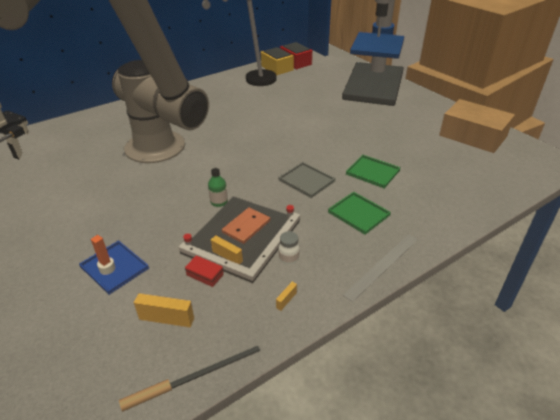

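The top view shows the fixture at about px (312,225) with its corner at (333,178). The spacer is at (337,207), the blank at (304,230), the pusher in the blue tray at (421,254), and the grey tray at (218,257). The green trays and the other yellow blocks are look-alikes.

```bash
cat > h.py <<'E'
from cell import *
import cv2,numpy as np
def pix2w(cal,uv,z):
    K=np.array(cal["camera_matrix"]);D=np.array(cal["dist_coeffs"]);T=np.array(cal["world_from_camera"])
    p=cv2.undistortPoints(np.array(uv,float).reshape(-1,1,2),K,D).reshape(-1,2)
    d=np.c_[p[:,0],-p[:,1],-np.ones(len(p))]@T[:3,:3].T
    o=T[:3,3]
    return o+d*((z-o[2])/d[:,2])[:,None]
def w2pix(cal,P):
    T=np.linalg.inv(np.array(cal["world_from_camera"]));P=np.atleast_2d(P)@T[:3,:3].T+T[:3,3]
    P=P*[1,-1,-1]
    return cv2.projectPoints(P,np.zeros(3),np.zeros(3),np.array(cal["camera_matrix"]),np.array(cal["dist_coeffs"]))[0].reshape(-1,2)
def blobs(im,lo,hi,amin=20):
    hsv=cv2.cvtColor(im,cv2.COLOR_RGB2HSV);m=cv2.inRange(hsv,np.array(lo),np.array(hi))
    m=cv2.morphologyEx(m,cv2.MORPH_CLOSE,np.ones((3,3)))
    cs=cv2.findContours(m,cv2.RETR_EXTERNAL,cv2.CHAIN_APPROX_NONE)[0]
    return sorted([c for c in cs if cv2.contourArea(c)>=amin],key=cv2.contourArea,reverse=True)
def rect(cal,c,z):
    """contour -> world rect at height z: centre, sizes, angle of long axis"""
    w=pix2w(cal,c.reshape(-1,2),z)[:,:2]
    (cx,cy),(a,b),t=cv2.minAreaRect((w*1000).astype(np.float32))
    if a<b:a,b,t=b,a,t+90
    return np.round([cx,cy,a,b,(t+90)%180-90],1)
E
python3 - <<'E'
from h import *
im=cv2.imread("pics/top0.png")[:,:,::-1].copy();cal=get_calibration("top")
for px in [(304,222),(337,207),(266,216),(356,203),(421,254),(410,240),(218,257)]:
    print(px,cv2.cvtColor(im,cv2.COLOR_RGB2HSV)[px[1],px[0]])
for n,lo,hi,z in [("orange",(4,90,80),(14,255,255),.024),("yellow",(17,150,80),(32,255,255),.057),("red",(0,180,90),(3,255,255),.052),("red2",(174,180,90),(180,255,255),.052),("blue",(100,120,50),(125,255,255),.015)]:
    for c in blobs(im,lo,hi,12)[:5]: print(n,c.reshape(-1,2).mean(0).round(),rect(cal,c,z))
print("fence outer corner top",pix2w(cal,[(333,177),(261,212),(365,237)],.027).round(3).tolist())
E
```

```text
(304, 222) [  8 137 153]
(337, 207) [ 23 240 173]
(266, 216) [  2 190 181]
(356, 203) [  2 193 181]
(421, 254) [  8 143  89]
(410, 240) [109 157 141]
(218, 257) [ 21  35 118]
orange [304. 230.] [568.8  35.4 119.7  79.8 -71.4]
orange [425. 252.] [ 494.2 -359.    47.6   21.8  -76.3]
yellow [400. 181.] [ 721.6 -277.1  123.6   45.2   43.4]
yellow [336. 207.] [639.8 -67.   91.1  23.2  18.6]
yellow [320. 148.] [834.7 -18.9  67.   19.3 -71. ]
red [359. 203.] [ 652.2 -140.8   79.7   45.5   26.5]
red [357. 235.] [ 548.3 -133.7   13.1   12.8   -1.1]
red [266. 216.] [6.094e+02 1.578e+02 1.310e+01 1.290e+01 5.000e-01]
blue [  9. 368.] [112.8 975.  251.1 118.8   4. ]
blue [415. 253.] [ 494.  -324.3  138.2  119.8   12.9]
fence outer corner top [[0.744, -0.062, 0.027], [0.626, 0.176, 0.027], [0.544, -0.163, 0.027]]
```

Request:
step_arm --commands '[{"translation":[36.5,-12.4,0],"roll":0},{"translation":[36.5,-12.4,0],"roll":0},{"translation":[36.5,-12.4,0],"roll":0},{"translation":[36.5,-12.4,0],"roll":0},{"translation":[36.5,-12.4,0],"roll":0},{"translation":[36.5,-12.4,0],"roll":0},{"translation":[36.5,-12.4,0],"roll":0},{"translation":[36.5,-12.4,0],"roll":0},{"translation":[36.5,-12.4,0],"roll":0},{"translation":[36.5,-12.4,0],"roll":0},{"translation":[36.5,-12.4,0],"roll":0},{"translation":[36.5,-12.4,0],"roll":0},{"translation":[36.5,-12.4,0],"roll":0},{"translation":[36.5,-12.4,0],"roll":0},{"translation":[36.5,-12.4,0],"roll":0},{"translation":[0,0,0],"roll":0.125},{"translation":[0,0,0],"roll":0}]' --fingers 1

```text
time: 1.97
tool_pos: [0.6413, -0.0653, 0.2257]
tool_rot: [-3.141, 0.001, 0.324]
contact_force: [0.0, -0.3, 0.5]
opening: 0.0922
grip_force: 0.0
```

```bash
python3 - <<'E'
from h import *
s=observe();cal=get_calibration("wrist");im=read_camera("wrist");cv2.imwrite("pics/w1.png",im[:,:,::-1])
print(s["time"],s["tool_pos"],s["tool_rot"]);T=np.array(cal["world_from_camera"]);print(T.round(3).tolist(),np.round(cal["camera_matrix"],0).tolist())
for n,lo,hi,z in [("orange",(4,90,80),(14,255,255),.024),("yellow",(17,150,80),(32,255,255),.057),("red",(0,180,90),(3,255,255),.052)]:
    for c in blobs(im,lo,hi,60)[:3]: print(n,c.reshape(-1,2).mean(0).round(),rect(cal,c,z))
E
```

```text
1.9667 [ 0.64127587 -0.0653046   0.22569359] [-3.14117419e+00  9.08586911e-04  3.23514944e-01]
[[0.318, 0.911, 0.263, 0.712], [-0.948, 0.306, 0.089, -0.041], [0.0, -0.277, 0.961, 0.384], [0.0, 0.0, 0.0, 1.0]] [[292.0, 0.0, 280.0], [0.0, 292.0, 213.0], [0.0, 0.0, 1.0]]
orange [191. 215.] [572.6  34.2 122.   82.6 -71.3]
yellow [474. 180.] [ 725.6 -273.3  145.8   56.7   44.6]
yellow [405. 333.] [ 519.4 -287.7  380.9   17.4  -71.5]
yellow [285. 193.] [645.9 -69.   92.4  19.9  19.1]
red [344. 196.] [ 663.5 -137.4   82.8   49.6   26.2]
red [ 91. 157.] [614.2 154.8  27.9  20.4 -72.1]
red [311. 274.] [ 559.  -133.3   20.5   16.8  -71.6]
```

View pics/w1.png

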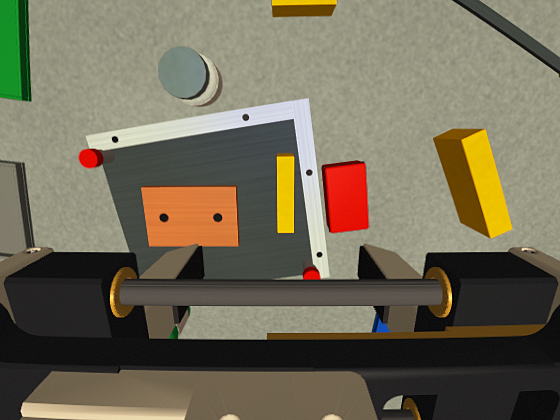

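The wrist view shows the block at px (285,193), the blank's right edge at x=238, and the bit case starting at x=323. I'll go down with the fingers half open.

Request:
step_arm --commands '[{"translation":[2.5,4.2,0],"roll":-0.008},{"translation":[0,0,26],"roll":0},{"translation":[0,0,26],"roll":0},{"translation":[0,0,26],"roll":0},{"translation":[0,0,26],"roll":0},{"translation":[0,0,26],"roll":0},{"translation":[0,0,20],"roll":0},{"translation":[0,0,15],"roll":0},{"translation":[0,0,0],"roll":0},{"translation":[0,0,0],"roll":0}]' --fingers 0.5

```text
time: 2.85
tool_pos: [0.6437, -0.0717, 0.0617]
tool_rot: [-3.141, 0.001, 0.333]
contact_force: [0.0, -0.3, -0.1]
opening: 0.046
grip_force: 0.0
```

```bash
python3 - <<'E'
from h import *
s=observe();cal=get_calibration("wrist");im=read_camera("wrist");cv2.imwrite("pics/w2.png",im[:,:,::-1])
print(s["tool_pos"],s["tool_rot"],s["opening"])
for c in blobs(im,(17,150,80),(32,255,255),60)[:4]: print(c.reshape(-1,2).mean(0).round(),rect(cal,c,.057))
# grey tray in top image, low saturation patch
im=cv2.imread("pics/top0.png");cal=get_calibration("top")
crop=cv2.resize(im[220:295,180:260],None,fx=7,fy=7,interpolation=cv2.INTER_CUBIC)
a=cv2.resize(im[160:300,230:400],None,fx=3,fy=3);
cv2.imwrite("pics/g.png",crop)
E
```

```text
[ 0.64365517 -0.07173481  0.06168786] [-3.14124813e+00  9.63124245e-04  3.33003788e-01] 0.04598646240238772
[278. 226.] [660.5 -63.7  67.2  19.9  18.9]
[328. 334.] [ 602.1 -121.2  202.     9.   -70.9]
[551. 195.] [ 726.5 -210.6   79.3   16.1   34.3]
[196. 293.] [602.3 -29.4  36.2   9.   11.3]
```

View pics/w2.png

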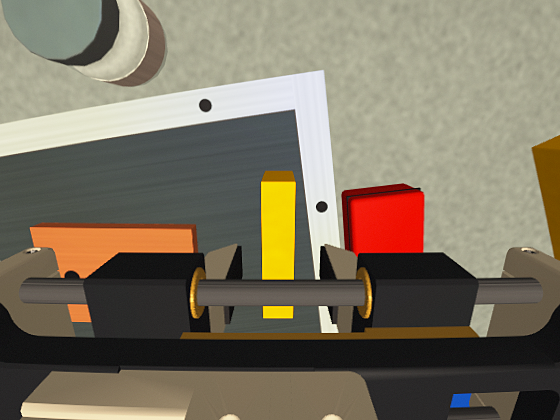

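View pics/g.png

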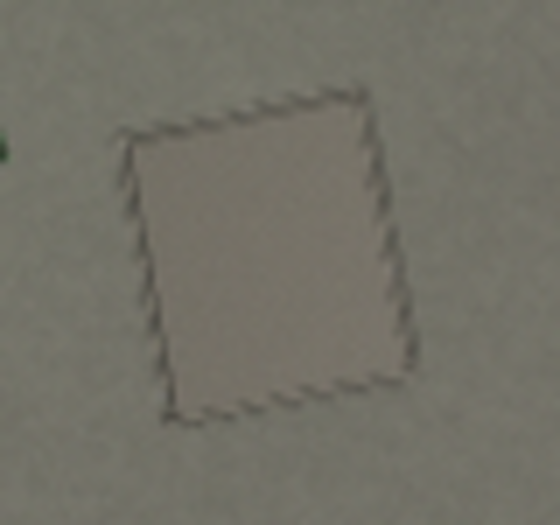

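Fingers straddle the block (px 262–295 between the pads at 243 and 320), clear of the blank and bit case. I'll go lower and grip.

Request:
step_arm --commands '[{"translation":[0,0,14],"roll":0},{"translation":[0,0,13],"roll":0},{"translation":[0,0,0],"roll":0}]'

```text
time: 3.15
tool_pos: [0.6436, -0.0708, 0.0343]
tool_rot: [-3.141, 0.001, 0.333]
contact_force: [-1.3, 0.2, -1.1]
opening: 0.0453
grip_force: 0.0
```

Request:
step_arm --commands '[{"translation":[0,0,0],"roll":0},{"translation":[0,0,0],"roll":0},{"translation":[0,0,0],"roll":0},{"translation":[0,0,0],"roll":0},{"translation":[0,0,0],"roll":0}]' --fingers 0.1 --grip_force 35

```text
time: 3.57
tool_pos: [0.6446, -0.0705, 0.0357]
tool_rot: [3.141, -0.001, 0.333]
contact_force: [-0.9, 1.0, 4.4]
opening: 0.02
grip_force: 35.0
```

```bash
python3 - <<'E'
from h import *
cal=get_calibration("top")
w=pix2w(cal,[(197.1,239.3),(232.6,233.6),(238.9,274),(204.3,280)],.012)[:,:2]*1000
print(w.round(),w.mean(0),cv2.minAreaRect(w.astype(np.float32)))
E
```

```text
[[537. 388.]
 [556. 270.]
 [424. 247.]
 [404. 360.]] [480.23668583 316.04449856] ((480.3235168457031, 317.1622619628906), (135.7584991455078, 119.088134765625), 9.956048965454102)
```

Request:
step_arm --commands '[{"translation":[0,0,-10],"roll":0},{"translation":[0,0,-28],"roll":0},{"translation":[0,0,-36],"roll":0},{"translation":[0,0,-36],"roll":0},{"translation":[0,0,-20],"roll":0},{"translation":[-2.3,-20,0],"roll":0},{"translation":[-2.3,-35,0],"roll":0},{"translation":[-2.3,-38,0],"roll":0},{"translation":[-2.3,-38,0],"roll":0},{"translation":[-2.3,-38,0],"roll":0},{"translation":[-2.3,-38,0],"roll":0},{"translation":[-2.3,-38,0],"roll":0},{"translation":[-2.3,-38,0],"roll":0},{"translation":[-2.3,-38,0],"roll":0},{"translation":[-2.3,-38,0],"roll":0},{"translation":[-2.2,-35,0],"roll":0},{"translation":[-1.8,-25.4,0],"roll":0},{"translation":[0,0,0],"roll":0.08},{"translation":[0,0,0],"roll":0.08},{"translation":[0,0,0],"roll":0}]'

```text
time: 5.23
tool_pos: [0.481, 0.3177, 0.1649]
tool_rot: [3.141, 0.0, 0.172]
contact_force: [-0.2, 0.3, -2.7]
opening: 0.0197
grip_force: 34.9
```

```bash
python3 - <<'E'
from h import *
s=observe();im=read_camera("wrist");cv2.imwrite("pics/w3.png",im[:,:,::-1])
print(s["tool_pos"],s["tool_rot"],s["opening"])
print([(np.round(d["at"],3).tolist(),round(d["confidence"],2)) for d in search_frame("wrist","grey_tray")])
E
```

```text
[0.48096509 0.31767191 0.16493243] [3.14123670e+00 4.27887080e-04 1.71532141e-01] 0.019651150993429043
[([0.506, 0.324, 0.005], 0.91), ([0.658, 0.331, -0.004], 0.6), ([0.584, 0.528, 0.002], 0.58)]
```

View pics/w3.png

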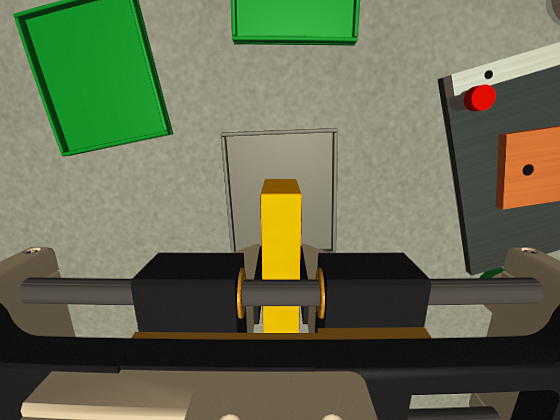

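The block hangs centred and aligned over the grey tray (px 222–337). I'll lower it and let go.

Request:
step_arm --commands '[{"translation":[0,0,30],"roll":0},{"translation":[0,0,30],"roll":0},{"translation":[0,0,30],"roll":0},{"translation":[0,0,25],"roll":0},{"translation":[0,0,12],"roll":0},{"translation":[0,0,6],"roll":0},{"translation":[0,0,3],"roll":0},{"translation":[0,0,0],"roll":0}]'

```text
time: 6.0
tool_pos: [0.482, 0.317, 0.0288]
tool_rot: [3.142, -0.0, 0.173]
contact_force: [0.2, -0.1, -2.6]
opening: 0.02
grip_force: 34.9
```

Request:
step_arm --commands '[{"translation":[0,0,0],"roll":0},{"translation":[0,0,0],"roll":0},{"translation":[0,0,0],"roll":0},{"translation":[0,0,0],"roll":0}]' --fingers 0.55

```text
time: 6.33
tool_pos: [0.4823, 0.3174, 0.0298]
tool_rot: [-3.141, -0.002, 0.173]
contact_force: [0.7, -0.3, 0.7]
opening: 0.0416
grip_force: 0.0
```

Request:
step_arm --commands '[{"translation":[0,0,-10],"roll":0},{"translation":[0,0,-30],"roll":0},{"translation":[0,0,-40],"roll":0},{"translation":[0,0,-40],"roll":0},{"translation":[0,0,-40],"roll":0},{"translation":[0,0,-40],"roll":0},{"translation":[0,0,0],"roll":0}]'

```text
time: 6.92
tool_pos: [0.4848, 0.3188, 0.2388]
tool_rot: [-3.137, -0.016, 0.173]
contact_force: [-0.0, 0.3, 0.6]
opening: 0.0504
grip_force: 0.0
```

```bash
python3 - <<'E'
from h import *
s=observe();im=read_camera("top");cal=get_calibration("top");cv2.imwrite("pics/t2.png",im[:,:,::-1])
print(s["tool_pos"],s["tool_rot"],s["opening"])
for c in blobs(im,(17,150,80),(32,255,255),20)[:4]: print(c.reshape(-1,2).mean(0).round(),rect(cal,c,.049))
im=read_camera("wrist");cal=get_calibration("wrist")
for c in blobs(im,(17,150,80),(32,255,255),60)[:4]: print(c.reshape(-1,2).mean(0).round(),rect(cal,c,.049))
E
```

```text
[0.48478291 0.31881103 0.23882797] [-3.13710367 -0.01596055  0.17302041] 0.05041188758529654
[400. 182.] [ 722.5 -279.9  126.4   45.4   43.4]
[320. 148.] [837.  -19.4  67.4  18.5 -69.8]
[218. 266.] [448.6 310.3  27.4  23.1  10.8]
[337. 334.] [304.3 202.8 421.5  18.3 -80.2]
[282. 194.] [481.5 316.3  91.6  19.5  10.4]
[188. 293.] [330.4 414.1  75.4  20.1   1.9]
[373. 293.] [372.4 176.   74.9  19.3  16.4]
```

Request:
step_arm --commands '[{"translation":[-4.4,35.2,0],"roll":0},{"translation":[-4.4,35.2,0],"roll":0},{"translation":[-4.4,35.2,0],"roll":0},{"translation":[-4.4,35.2,0],"roll":0},{"translation":[-4.4,35.2,0],"roll":0},{"translation":[-4.4,35.2,0],"roll":0},{"translation":[-4.4,35.2,0],"roll":0},{"translation":[-4.4,35.2,0],"roll":0},{"translation":[-4.4,35.2,0],"roll":0},{"translation":[0,0,0],"roll":0},{"translation":[0,0,0],"roll":0}]'

```text
time: 7.93
tool_pos: [0.4964, -0.0032, 0.2276]
tool_rot: [-3.141, 0.002, 0.169]
contact_force: [0.1, 0.7, 0.4]
opening: 0.0504
grip_force: 0.0
```

```bash
python3 - <<'E'
from h import *
s=observe();cal=get_calibration("wrist");im=read_camera("wrist");cv2.imwrite("pics/w4.png",im[:,:,::-1])
import pickle;pickle.dump(cal,open("w4.pkl","wb"))
print(s["tool_pos"],s["tool_rot"],s["opening"])
for n,lo,hi,z in [("orange",(4,90,80),(14,255,255),.024),("red",(0,180,90),(3,255,255),.052)]:
    for c in blobs(im,lo,hi,60)[:4]: print(n,c.reshape(-1,2).mean(0).round(),rect(cal,c,z))
im=cv2.imread("pics/top0.png")[240:268,405:440]
cv2.imwrite("pics/w4c.png",cv2.resize(im,None,fx=10,fy=10,interpolation=cv2.INTER_CUBIC))
E
```

```text
[ 0.49636158 -0.00324787  0.22758014] [-3.14074584e+00  2.44638294e-03  1.69063098e-01] 0.050351850310292316
orange [260. 122.] [571.8  35.4 121.   80.8 -71.4]
orange [544. 242.] [ 488.9 -373.9   74.6   31.7   77.1]
red [425.  72.] [ 652.7 -132.2   79.4   55.8   26. ]
red [150.  64.] [612.8 156.6  26.3  20.7  73.2]
red [401. 166.] [ 552.2 -132.7   25.5   21.   -86.8]
```

View pics/w4.png

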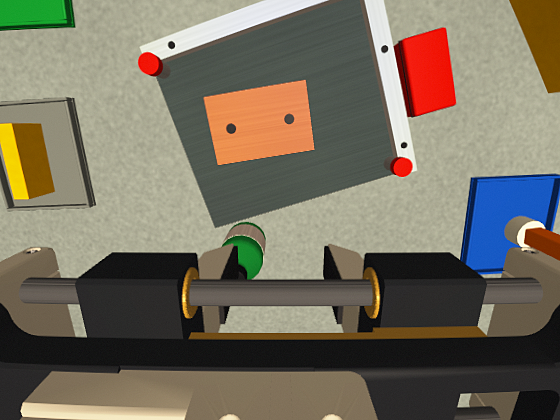

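The wrist view shows the floor free, with the blank at px (260,122), the fences along the top and right, and the oil bottle's top at (245,250). Next I fit the fence inner edges.

```bash
python3 - <<'E'
from h import *
import pickle
cal=pickle.load(open("w4.pkl","rb"));im=cv2.imread("pics/w4.png");g=cv2.GaussianBlur(cv2.cvtColor(im,cv2.COLOR_BGR2GRAY),(3,3),0).astype(float)
print(g[60,330:400:4].astype(int),g[20:60,250][::3].astype(int))
def fit(pts,z):
    w=pix2w(cal,pts,z)[:,:2]*1000
    for _ in range(3):
        vx,vy,x,y=cv2.fitLine(w.astype(np.float32),cv2.DIST_HUBER,0,.01,.01).ravel()
        r=abs((w-[x,y])@[-vy,vx]);w=w[r<max(1.5,2*np.median(r))]
    return np.array([x,y]),np.array([vx,vy]),len(w),r.mean()
px=[];py=[]
for v in range(12,140,3):
    row=g[v,330:420]; d=np.diff(row); k=np.argmax(row>140); 
    if k>2: k=k-3+np.argmax(d[k-3:k+3]); px.append((330+k+.5,v))
for u in range(175,350,3):
    col=g[:75,u]; k=np.where(col>140)[0]
    if len(k): k=k.max(); k=k-3+np.argmin(np.diff(col[k-3:k+4])); py.append((u,k+.5))
print(px[::10],py[::10])
a=fit(px,.012);b=fit(py,.012)
for l in (a,b): print(l, np.degrees(np.arctan2(l[1][1],l[1][0]))%180)
M=np.array([a[1],-b[1]]).T; t=np.linalg.solve(M,b[0]-a[0]); print("corner",a[0]+a[1]*t[0])
E
```

```text
[ 83  84  85  84  84  82  79  78  79  81  84  90 218 233 233 230 244  30] [231 234 210  87  84  81  81  82  80  80  84  82  83  82]Traceback (most recent call last):
  File "<stdin>", line 17, in <module>
    return _wrapfunc(a, 'argmin', axis=axis, out=out, **kwds)
    return bound(*args, **kwds)
ValueError: attempt to get argmin of an empty sequence
```

```bash
cat > fit.py <<'E'
from h import *
import pickle
cal=pickle.load(open("w4.pkl","rb"));im=cv2.imread("pics/w4.png");g=cv2.cvtColor(im,cv2.COLOR_BGR2GRAY).astype(float)
def fit(pts,z):
    w=pix2w(cal,pts,z)[:,:2]*1000
    for _ in range(3):
        vx,vy,x,y=cv2.fitLine(w.astype(np.float32),cv2.DIST_HUBER,0,.01,.01).ravel()
        r=abs((w-[x,y])@[-vy,vx]);w=w[r<max(1.5,2*np.median(r))]
    return np.array([x,y]),np.array([vx,vy]),len(w),r.mean(),np.degrees(np.arctan2(vy,vx))%180
def isec(a,b):
    t=np.linalg.solve(np.array([a[1],-b[1]]).T,b[0]-a[0]); return a[0]+a[1]*t[0]
px=[];py=[];pxb=[];pyb=[]
for v in range(12,140,3):
    k=330+np.argmax(g[v,330:420]>170); px.append((k-.0,v))
    j=k+np.argmax(g[v,k:k+60]<205) if (g[v,k:k+60]<205).any() else 0
for u in range(180,350,3):
    k=np.where(g[:68,u]>185)[0]
    if len(k): py.append((u,k.max()+.5))
if __name__=="__main__":
    print(im[60,366:402:2].tolist()); print(im[20:46,250].tolist())
    for z in (.012,.027):
        a=fit(px,z);b=fit(py,z);print(z,a[2:],b[2:],"corner",isec(a,b).round(1))
    dark=[];
    # outer base corner (-135,-115) and posts
    print("base corner",pix2w(cal,[(216,227)],.012).round(4), "posts",pix2w(cal,[(151,65),(403,167)],.05).round(4))
E
python3 fit.py
```

```text
[[79, 85, 78], [80, 85, 77], [82, 89, 80], [80, 88, 82], [76, 90, 103], [61, 75, 88], [238, 237, 232], [233, 232, 230], [234, 233, 231], [230, 230, 228], [233, 234, 231], [233, 234, 232], [229, 230, 228], [232, 234, 232], [243, 246, 241], [47, 53, 114], [0, 3, 93], [8, 10, 95]]
[[236, 229, 228], [241, 234, 232], [241, 235, 233], [239, 233, 231], [241, 235, 233], [251, 244, 242], [255, 254, 250], [95, 101, 110], [65, 78, 91], [74, 85, 97], [77, 90, 102], [77, 87, 97], [79, 85, 80], [78, 83, 74], [76, 83, 76], [76, 83, 75], [76, 84, 75], [75, 82, 76], [78, 84, 77], [79, 85, 76], [78, 86, 78], [79, 86, 78], [77, 84, 75], [77, 84, 75], [76, 84, 76], [77, 85, 76]]
0.012 (43, np.float64(0.2773920126918602), np.float32(27.156527)) (49, np.float64(0.2708310627781457), np.float32(117.1765)) corner [735.6 -53.6]
0.027 (43, np.float64(0.2662574349089474), np.float32(27.156527)) (49, np.float64(0.25996285258875096), np.float32(117.176605)) corner [729.  -51.1]
base corner [[0.4292 0.0743 0.012 ]] posts [[ 0.6121  0.1563  0.05  ]
 [ 0.5525 -0.1365  0.05  ]]
```

The fence faces show as a dark strip, so the bright edge is at z=27 mm. That puts the corner at (729,-51) and the jig yaw at -62.8°; the base corner and post check out within 2 mm. The blank is at jig (-33.5,-5.3), turned -8.5°. Next is the pusher.

Request:
step_arm --commands '[{"translation":[-10.1,35.7,-3.5],"roll":0},{"translation":[-10.1,35.7,-3.5],"roll":0},{"translation":[-10.1,35.7,-3.5],"roll":0},{"translation":[-10.1,35.7,-3.5],"roll":0},{"translation":[-10.1,35.7,-3.5],"roll":0},{"translation":[-10.1,35.7,-3.5],"roll":0},{"translation":[-10.1,35.7,-3.5],"roll":0},{"translation":[-10.1,35.7,-3.5],"roll":0},{"translation":[-10.1,35.7,-3.5],"roll":0},{"translation":[0,0,0],"roll":0},{"translation":[0,0,0],"roll":0}]' --fingers 0.75

```text
time: 8.9
tool_pos: [0.4629, -0.3339, 0.2592]
tool_rot: [-3.14, 0.001, 0.172]
contact_force: [-0.7, 0.5, 0.2]
opening: 0.0689
grip_force: 0.0
```

```bash
python3 - <<'E'
from h import *
s=observe();cal=get_calibration("wrist");im=read_camera("wrist");cv2.imwrite("pics/w5.png",im[:,:,::-1])
import pickle;pickle.dump(cal,open("w5.pkl","wb"))
print(s["tool_pos"],s["tool_rot"],s["opening"])
for n,lo,hi,z in [("orange",(4,90,40),(14,255,255),.114),("blue",(100,120,50),(125,255,255),.015)]:
    for c in blobs(im,lo,hi,60)[:2]: print(n,c.reshape(-1,2).mean(0).round(),rect(cal,c,z))
E
```

```text
[ 0.46294075 -0.33388793  0.25922784] [-3.14004361e+00  7.18530447e-04  1.71756480e-01] 0.06894592535035583
orange [28. 54.] [567.2 -60.3  75.3  64.5 -71.3]
orange [295. 172.] [ 498.7 -342.4   28.5   21.5   15.9]
blue [280. 155.] [ 497.9 -326.4  139.4  119.5   12.6]
```

View pics/w5.png

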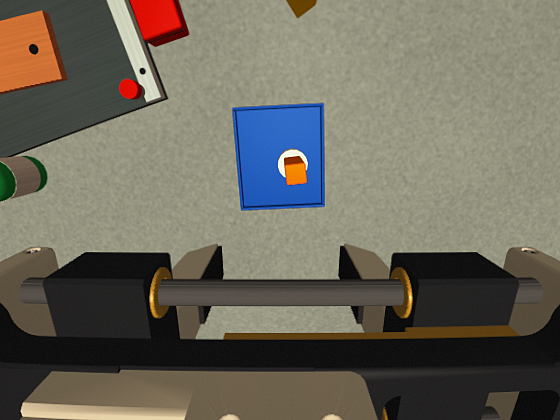

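```bash
python3 - <<'E'
from h import *
import pickle
cal=pickle.load(open("w5.pkl","rb"));im=cv2.imread("pics/w5.png")[:,:,::-1].copy()
for c in blobs(im[:,250:340],(4,90,170),(16,255,255),60)[:2]:
    c=c+np.array([250,0]); print("top",rect(cal,c,.114), cv2.boundingRect(c))
for c in blobs(im[:,250:340],(0,0,150),(180,60,255),60)[:3]:
    c=c+np.array([250,0]); print("foot",cv2.boundingRect(c),rect(cal,cv2.convexHull(c),.029))
E
```

```text
top [ 495.2 -343.4   21.8   21.   -73. ] (285, 163, 22, 22)
foot (250, 0, 90, 279) [ 507.7 -346.6  358.7  131.9    9.9]
foot (250, 306, 90, 27) [ 260.6 -390.9  140.6   47.6  -80.2]
foot (278, 150, 30, 28) [ 497.8 -341.8   39.3   31.5  -59.1]
```

Request:
step_arm --commands '[{"translation":[30.5,14.6,0],"roll":0},{"translation":[0,0,0],"roll":-0.1},{"translation":[0,0,30],"roll":0},{"translation":[0,0,35],"roll":0},{"translation":[0,0,35],"roll":0},{"translation":[0,0,35],"roll":0},{"translation":[0,0,30],"roll":0},{"translation":[0,0,20],"roll":0},{"translation":[0,0,0],"roll":0},{"translation":[0,0,0],"roll":0}]'

```text
time: 9.78
tool_pos: [0.4957, -0.3407, 0.0748]
tool_rot: [-3.139, 0.001, 0.275]
contact_force: [-0.3, -0.1, 1.4]
opening: 0.0687
grip_force: 0.0
```

Request:
step_arm --commands '[{"translation":[0,0,0],"roll":0},{"translation":[0,0,0],"roll":0},{"translation":[0,0,0],"roll":0},{"translation":[0,0,0],"roll":0},{"translation":[0,0,0],"roll":0},{"translation":[0,0,0],"roll":0},{"translation":[0,0,0],"roll":0},{"translation":[0,0,0],"roll":0}]' --fingers 0.1 --grip_force 45

```text
time: 10.45
tool_pos: [0.4953, -0.3432, 0.0753]
tool_rot: [3.141, -0.0, 0.273]
contact_force: [-0.8, 1.0, 0.2]
opening: 0.0218
grip_force: 44.9
```

Request:
step_arm --commands '[{"translation":[0,0,-10],"roll":0},{"translation":[0,0,-35],"roll":0},{"translation":[0,0,-35],"roll":0},{"translation":[0,0,0],"roll":-0.1},{"translation":[0,0,0],"roll":-0.1},{"translation":[18.2,-30.5,0],"roll":0},{"translation":[18.2,-30.5,0],"roll":0},{"translation":[18.2,-30.5,0],"roll":0},{"translation":[18.2,-30.5,0],"roll":0},{"translation":[18.2,-30.5,0],"roll":0},{"translation":[18.2,-30.5,0],"roll":0},{"translation":[18.2,-30.5,0],"roll":0},{"translation":[18.2,-30.5,0],"roll":0},{"translation":[18.2,-30.5,0],"roll":0},{"translation":[18.2,-30.5,0],"roll":0},{"translation":[18.2,-30.5,0],"roll":0},{"translation":[18.2,-30.5,0],"roll":0},{"translation":[18.2,-30.5,0],"roll":0},{"translation":[0,0,0],"roll":0}]'

```text
time: 12.03
tool_pos: [0.5251, 0.1234, 0.1557]
tool_rot: [-3.139, -0.002, 0.478]
contact_force: [-0.4, -0.8, -2.4]
opening: 0.0214
grip_force: 44.9
```

```bash
cat >> h.py <<'E'
A=np.radians(-62.84);X=np.array([np.cos(A),np.sin(A)]);Y=np.array([-np.sin(A),np.cos(A)]);O=np.array([592.0,7.8])
def loc(p): d=np.array(p)[:2]-O; return np.round([d@X,d@Y],1)
E
python3 - <<'E'
from h import *
s=observe();print(loc(s["tool_pos"]*1000),s["tool_pos"],s["tool_rot"])
E
```

```text
[-133.4   -6.8] [0.52507155 0.12344473 0.15565484] [-3.13949865e+00 -1.51808530e-03  4.77546251e-01]
```

Request:
step_arm --commands '[{"translation":[-3,3,0],"roll":0},{"translation":[0,0,30],"roll":0},{"translation":[0,0,25],"roll":0},{"translation":[0,0,14],"roll":0},{"translation":[0,0,0],"roll":0},{"translation":[0,0,0],"roll":0}]'

```text
time: 12.53
tool_pos: [0.5239, 0.1121, 0.086]
tool_rot: [-3.141, 0.001, 0.471]
contact_force: [0.7, 0.2, -1.9]
opening: 0.0222
grip_force: 45.0
```

```bash
cat > look.py <<'E'
from h import *
s=observe();print(s["time"],"tool loc",loc(s["tool_pos"]*1000),s["tool_pos"].round(4),s["contact_force"].round(1))
for n in ("wrist","top","scene"):
    cal=get_calibration(n);im=read_camera(n);cv2.imwrite(f"pics/last_{n}.png",im[:,:,::-1])
    cs=[c for c in blobs(im,(4,90,60),(14,255,255),150)]
    for c in cs[:3]:
        c=cv2.convexHull(c);r=rect(cal,c,.024); print(n,"loc",loc(r[:2]),r[2:4],"yaw",r[4]+62.84)
E
python3 look.py
```

```text
12.5333 tool loc [-123.9  -13. ] [0.5239 0.1121 0.086 ] [ 0.7  0.2 -1.9]
wrist loc [-34.  -5.] [122.3  80.9] yaw -8.560000000000002
wrist loc [-124.4  -34.3] [50.4 39.5] yaw 89.84
wrist loc [-124.4  -91.4] [39.5 11.2] yaw -0.1599999999999966
top loc [-11.9 -11.5] [79.7 72.4] yaw 81.64
scene loc [-28.4  -3.2] [133.1  91.8] yaw -7.560000000000002
scene loc [171.6  -8.9] [105.7  71.2] yaw 89.64
```

Request:
step_arm --commands '[{"translation":[3,3,0],"roll":0},{"translation":[0,6,0],"roll":0},{"translation":[0,6,0],"roll":0},{"translation":[0,6,0],"roll":0},{"translation":[0,6,0],"roll":0},{"translation":[0,6,0],"roll":0},{"translation":[0,6,0],"roll":0},{"translation":[0,6,0],"roll":0},{"translation":[0,6,0],"roll":0},{"translation":[0,6,0],"roll":0},{"translation":[0,0,0],"roll":0}]'

```text
time: 13.6
tool_pos: [0.5536, 0.0628, 0.0862]
tool_rot: [3.14, -0.0, 0.472]
contact_force: [0.1, 0.4, -2.0]
opening: 0.022
grip_force: 45.0
```

```bash
python3 look.py
```

```text
13.6 tool loc [-66.5  -9.1] [0.5536 0.0628 0.0862] [ 0.1  0.4 -2. ]
wrist loc [13.7 -1.5] [121.8  81.5] yaw -4.259999999999991
wrist loc [-66.8 -30.3] [50.4 39.5] yaw 89.84
wrist loc [-66.9 -87.3] [39.4 11.2] yaw -0.1599999999999966
top loc [ 59.1 -13. ] [85.9 43.3] yaw 64.74000000000001
scene loc [19.  -0.1] [132.6  90.7] yaw -4.259999999999991
scene loc [171.3  -9. ] [106.1  71.1] yaw 88.94
scene loc [-124.8  -47.5] [115.4  29.9] yaw 31.240000000000002
```

Request:
step_arm --commands '[{"translation":[0,6,0],"roll":0},{"translation":[0,6,0],"roll":0},{"translation":[0,6,0],"roll":0},{"translation":[0,6,0],"roll":0},{"translation":[0,5,0],"roll":0},{"translation":[0,4,0],"roll":0},{"translation":[0,3,0],"roll":0},{"translation":[0,0,0],"roll":0}]'

```text
time: 14.42
tool_pos: [0.5696, 0.0314, 0.0862]
tool_rot: [3.141, -0.0, 0.472]
contact_force: [-0.4, -0.5, -2.4]
opening: 0.0218
grip_force: 45.0
```

```bash
python3 look.py | grep -v scene
```

```text
14.4167 tool loc [-31.2  -9.2] [0.5696 0.0314 0.0862] [-0.4 -0.5 -2.4]
wrist loc [48.5  2.3] [121.7  81.5] yaw -0.5599999999999952
wrist loc [-31.5 -30.5] [50.4 39.5] yaw 89.84
wrist loc [-31.6 -87.4] [39.5 11.2] yaw -0.1599999999999966
```

Request:
step_arm --commands '[{"translation":[0,2,0],"roll":0},{"translation":[0,2,0],"roll":0},{"translation":[0,1,0],"roll":0},{"translation":[0,0,0],"roll":0}]'

```text
time: 14.9
tool_pos: [0.5713, 0.0279, 0.0863]
tool_rot: [-3.141, 0.0, 0.473]
contact_force: [-2.4, 2.3, -1.0]
opening: 0.0219
grip_force: 45.0
```

Request:
step_arm --commands '[{"translation":[0,1,0],"roll":0},{"translation":[0,1,0],"roll":0},{"translation":[0,0,0],"roll":0}]'

```text
time: 15.15
tool_pos: [0.5723, 0.0259, 0.0862]
tool_rot: [3.142, 0.0, 0.473]
contact_force: [-2.2, 2.9, -0.9]
opening: 0.0217
grip_force: 45.0
```

```bash
python3 look.py | grep -v scene
```

```text
15.15 tool loc [-25.1  -9.2] [0.5723 0.0259 0.0862] [-2.2  2.9 -0.9]
wrist loc [54.1  2.7] [121.7  81.5] yaw 0.240000000000002
wrist loc [-25.5 -30.6] [50.4 39.5] yaw 89.94
wrist loc [-25.5 -87.6] [39.5 11.2] yaw -0.05999999999999517
top loc [-801.   449.7] [195.6  52.9] yaw 75.74000000000001
```

Request:
step_arm --commands '[{"translation":[0,1,0],"roll":0},{"translation":[0,1,0],"roll":0},{"translation":[0,0,0],"roll":0}]'

```text
time: 15.55
tool_pos: [0.5726, 0.0255, 0.0862]
tool_rot: [-3.139, 0.0, 0.472]
contact_force: [-3.0, 7.1, 2.1]
opening: 0.0216
grip_force: 45.0
```

Request:
step_arm --commands '[{"translation":[0,1,0],"roll":0},{"translation":[0,0,0],"roll":0},{"translation":[0,-8,0],"roll":0},{"translation":[0,-12,0],"roll":0},{"translation":[-20,0,0],"roll":0},{"translation":[-22,0,0],"roll":0},{"translation":[-21,0,0],"roll":0},{"translation":[0,20,0],"roll":0},{"translation":[0,28,0],"roll":0},{"translation":[0,30,0],"roll":0},{"translation":[0,20,0],"roll":0},{"translation":[0,0,0],"roll":0},{"translation":[0,0,0],"roll":0}]'

```text
time: 16.63
tool_pos: [0.5533, -0.0755, 0.086]
tool_rot: [3.141, 0.0, 0.471]
contact_force: [0.3, 0.5, -2.3]
opening: 0.022
grip_force: 45.0
```

```bash
python3 look.py | grep -v scene
```

```text
16.6333 tool loc [ 56.5 -72.5] [ 0.5533 -0.0755  0.086 ] [ 0.3  0.5 -2.3]
wrist loc [54.1  2.3] [120.9  80.5] yaw 0.240000000000002
wrist loc [ 56.1 -93.7] [50.3 39.5] yaw 89.84
wrist loc [  56.  -150.7] [39.4 11.2] yaw -0.1599999999999966
top loc [42.6  2.2] [102.6  75. ] yaw -0.35999999999999943
top loc [-792.3  479.1] [129.4  43.6] yaw 80.84
```

Request:
step_arm --commands '[{"translation":[6,0,0],"roll":0},{"translation":[6,0,0],"roll":0},{"translation":[6,0,0],"roll":0},{"translation":[6,0,0],"roll":0},{"translation":[6,0,0],"roll":0},{"translation":[6,0,0],"roll":0},{"translation":[6,0,0],"roll":0},{"translation":[6,0,0],"roll":0},{"translation":[5,0,0],"roll":0},{"translation":[4,0,0],"roll":0},{"translation":[3,0,0],"roll":0},{"translation":[0,0,0],"roll":0}]'

```text
time: 17.78
tool_pos: [0.6072, -0.0471, 0.086]
tool_rot: [3.141, -0.001, 0.473]
contact_force: [-2.2, -0.2, -2.2]
opening: 0.0221
grip_force: 45.0
```

```bash
python3 look.py | grep -v scene
```

```text
17.7833 tool loc [ 55.8 -11.5] [ 0.6072 -0.0471  0.086 ] [-2.2 -0.2 -2.2]
wrist loc [54.7 48.1] [120.8  80.2] yaw -0.05999999999999517
wrist loc [ 55.4 -32.7] [50.3 39.5] yaw 89.94
wrist loc [ 55.4 -89.6] [39.4 11.2] yaw -0.05999999999999517
top loc [19.  59.4] [53.8 53.4] yaw 88.94
```

Excellent. About 7 mm left.

Request:
step_arm --commands '[{"translation":[2,0,0],"roll":0},{"translation":[2,0,0],"roll":0},{"translation":[1,0,0],"roll":0},{"translation":[1,0,0],"roll":0},{"translation":[0,0,0],"roll":0}]'

```text
time: 18.35
tool_pos: [0.6121, -0.0449, 0.0864]
tool_rot: [3.141, -0.0, 0.473]
contact_force: [-1.6, -1.2, -1.0]
opening: 0.0217
grip_force: 45.0
```

Request:
step_arm --commands '[{"translation":[1,0,0],"roll":0},{"translation":[1,0,0],"roll":0},{"translation":[0,0,0],"roll":0}]'

```text
time: 18.6
tool_pos: [0.6133, -0.0441, 0.0863]
tool_rot: [3.141, 0.001, 0.473]
contact_force: [-4.3, -2.9, 0.5]
opening: 0.0219
grip_force: 45.0
```

Request:
step_arm --commands '[{"translation":[1,0,0],"roll":0},{"translation":[1,0,0],"roll":0},{"translation":[0,0,0],"roll":0}]'

```text
time: 18.85
tool_pos: [0.614, -0.0438, 0.0862]
tool_rot: [-3.141, 0.004, 0.473]
contact_force: [-6.6, -4.3, 2.3]
opening: 0.022
grip_force: 45.0
```

```bash
python3 look.py | grep -v scene
```

```text
18.85 tool loc [56.  -3.9] [ 0.614  -0.0438  0.0862] [-6.6 -4.3  2.3]
wrist loc [54.6 54.4] [121.1  79.8] yaw -0.05999999999999517
wrist loc [ 55.1 -25.9] [49.7 38.8] yaw 89.94
wrist loc [ 55.5 -82.8] [39.5 11.2] yaw -0.05999999999999517
top loc [-792.4  482.5] [135.6  44.1] yaw 79.74000000000001
top loc [16.9 66.1] [49.5 49. ] yaw 88.94
```

Seated in Y with 8 N of force. I'll re-press X to be sure.

Request:
step_arm --commands '[{"translation":[-8,0,0],"roll":0},{"translation":[-16,0,0],"roll":0},{"translation":[0,-25,0],"roll":0},{"translation":[0,-28,0],"roll":0},{"translation":[0,-28,0],"roll":0},{"translation":[0,-16,0],"roll":0},{"translation":[20,0,0],"roll":0},{"translation":[28,0,0],"roll":0},{"translation":[28,0,0],"roll":0},{"translation":[6,0,0],"roll":0},{"translation":[0,0,0],"roll":0},{"translation":[0,6,0],"roll":0},{"translation":[0,4,0],"roll":0},{"translation":[0,2,0],"roll":0},{"translation":[0,2,0],"roll":0},{"translation":[0,1,0],"roll":0},{"translation":[0,0,0],"roll":0}]'

```text
time: 20.42
tool_pos: [0.6297, 0.0559, 0.0864]
tool_rot: [3.141, -0.0, 0.472]
contact_force: [-0.0, -0.7, -2.5]
opening: 0.0217
grip_force: 45.0
```

Request:
step_arm --commands '[{"translation":[0,1,0],"roll":0},{"translation":[0,1,0],"roll":0},{"translation":[0,0,0],"roll":0}]'

```text
time: 20.67
tool_pos: [0.6302, 0.0553, 0.0863]
tool_rot: [-3.14, 0.0, 0.473]
contact_force: [-1.5, 2.8, -0.9]
opening: 0.0221
grip_force: 45.0
```

```bash
python3 look.py | grep -v scene
```

```text
20.6667 tool loc [-24.8  55.7] [0.6302 0.0553 0.0863] [-1.5  2.8 -0.9]
wrist loc [54.4 54.6] [121.7  79.1] yaw -0.1599999999999966
wrist loc [-25.7  34.3] [50.4 38.7] yaw 89.94
wrist loc [-25.3 -22.8] [39.5 11.2] yaw -0.05999999999999517
```

Request:
step_arm --commands '[{"translation":[0,1,0],"roll":0},{"translation":[0,1,0],"roll":0},{"translation":[0,1,0],"roll":0},{"translation":[0,0,0],"roll":0}]'

```text
time: 21.15
tool_pos: [0.6306, 0.0546, 0.0863]
tool_rot: [-3.137, 0.001, 0.473]
contact_force: [-6.5, 10.2, 3.0]
opening: 0.0215
grip_force: 45.0
```

Request:
step_arm --commands '[{"translation":[0,-10,0],"roll":0},{"translation":[0,-15,0],"roll":0},{"translation":[0,0,-10],"roll":0},{"translation":[0,0,-30],"roll":0},{"translation":[0,0,-35],"roll":0},{"translation":[0,0,-10],"roll":0},{"translation":[0,0,0],"roll":0},{"translation":[0,0,0],"roll":0}]'

```text
time: 21.82
tool_pos: [0.6206, 0.0742, 0.1713]
tool_rot: [3.141, -0.001, 0.473]
contact_force: [-0.3, -0.7, -2.8]
opening: 0.022
grip_force: 45.0
```

```bash
python3 look.py | grep -v scene
```

```text
21.8167 tool loc [-46.   55.8] [0.6206 0.0742 0.1713] [-0.3 -0.7 -2.8]
wrist loc [54.2 54.2] [122.2  79.5] yaw -0.05999999999999517
wrist loc [-46.8  -2.4] [69.8 53.7] yaw 89.94
wrist loc [-46.2 -81.4] [54.7 15.5] yaw -0.05999999999999517
top loc [72.3 51.6] [80.4 78.5] yaw 89.54
top loc [-787.   502.2] [138.1  40.2] yaw 83.64
```

Request:
step_arm --commands '[{"translation":[-24.5,25.3,0],"roll":0},{"translation":[-24.5,25.3,0],"roll":0},{"translation":[-24.5,25.3,0],"roll":0},{"translation":[-24.5,25.3,0],"roll":0},{"translation":[-24.5,25.3,0],"roll":0},{"translation":[-24.5,25.3,0],"roll":0},{"translation":[-24.5,25.3,0],"roll":0},{"translation":[-24.5,25.3,0],"roll":0},{"translation":[-24.5,25.3,0],"roll":0},{"translation":[-24.5,25.3,0],"roll":0},{"translation":[-24.5,25.3,0],"roll":0},{"translation":[-24.5,25.3,0],"roll":0},{"translation":[0,0,0],"roll":0},{"translation":[0,0,0],"roll":0}]'

```text
time: 23.13
tool_pos: [0.4957, -0.3313, 0.1694]
tool_rot: [-3.139, 0.001, 0.469]
contact_force: [0.0, -0.0, -1.8]
opening: 0.0217
grip_force: 45.0
```

Request:
step_arm --commands '[{"translation":[0,0,30],"roll":0},{"translation":[0,0,30],"roll":0},{"translation":[0,0,20],"roll":0},{"translation":[0,0,8],"roll":0},{"translation":[0,0,4],"roll":0},{"translation":[0,0,1.5],"roll":0},{"translation":[0,0,0],"roll":0},{"translation":[0,0,0],"roll":0}]'

```text
time: 23.8
tool_pos: [0.498, -0.3302, 0.0791]
tool_rot: [3.139, -0.001, 0.473]
contact_force: [-0.0, -0.2, -2.1]
opening: 0.0219
grip_force: 45.0
```

```bash
python3 - <<'E'
from h import *
im=read_camera("top");cv2.imwrite("pics/t3.png",im[:,:,::-1]);s=observe();print(s["tool_pos"],s["tool_rot"],s["contact_force"])
cal=get_calibration("top")
for n,lo,hi,z in [("orange",(4,90,60),(14,255,255),.024),("yellow",(17,150,80),(32,255,255),.049)]:
    for c in blobs(im,lo,hi,40)[:4]: r=rect(cal,c,z);print(n,r,loc(r[:2]),r[4]+62.84)
E
```

```text
[ 0.49789373 -0.33028913  0.07911125] [ 3.13918567e+00 -9.55221450e-04  4.72959187e-01] [ 0.49887561  0.01887146 -2.68769155]
orange [660.8 -14.9 119.7  78.9 -63.1] [51.6 50.9] -0.259999999999998
orange [670.8 937.2 144.8  41.8  18.8] [-790.9  494.4] 81.64
yellow [ 722.6 -280.6  126.4   45.2   45.3] [316.2 -15.4] 108.14
yellow [479.1 315.3  88.9  22.9   9.9] [-325.1   39.9] 72.74000000000001
yellow [836.9 -19.5  67.4  18.8 -69.8] [136.1 205.4] -6.959999999999994
```

Request:
step_arm --commands '[{"translation":[0,0,2],"roll":0},{"translation":[0,0,1],"roll":0},{"translation":[0,0,0.5],"roll":0},{"translation":[0,0,0],"roll":0},{"translation":[0,0,0],"roll":0}]'

```text
time: 24.27
tool_pos: [0.4973, -0.33, 0.0747]
tool_rot: [3.141, -0.0, 0.473]
contact_force: [-0.1, 1.4, 1.3]
opening: 0.0215
grip_force: 45.0
```

Request:
step_arm --commands '[{"translation":[0,0,0],"roll":0},{"translation":[0,0,0],"roll":0},{"translation":[0,0,0],"roll":0},{"translation":[0,0,0],"roll":0},{"translation":[0,0,0],"roll":0},{"translation":[0,0,0],"roll":0}]' --fingers 0.7

```text
time: 24.77
tool_pos: [0.4972, -0.3299, 0.0742]
tool_rot: [3.142, 0.0, 0.473]
contact_force: [0.2, 0.2, -0.1]
opening: 0.0568
grip_force: 0.0
```

Request:
step_arm --commands '[{"translation":[0,0,-10],"roll":0},{"translation":[0,0,-30],"roll":0},{"translation":[0,0,-35],"roll":0},{"translation":[0,0,-35],"roll":0},{"translation":[0,0,-35],"roll":0},{"translation":[0,0,-15],"roll":0},{"translation":[-20,0,0],"roll":0},{"translation":[0,0,0],"roll":0},{"translation":[0,0,0],"roll":0}]'

```text
time: 25.52
tool_pos: [0.4789, -0.3392, 0.235]
tool_rot: [3.141, -0.0, 0.472]
contact_force: [-0.1, 0.4, -0.8]
opening: 0.0642
grip_force: 0.0
```

```bash
python3 - <<'E'
from h import *
s=observe();cal=get_calibration("wrist");im=read_camera("wrist");cv2.imwrite("pics/w6.png",im[:,:,::-1])
print(s["tool_pos"],s["tool_rot"])
for n,lo,hi,z in [("top",(4,90,170),(16,255,255),.114),("blue",(100,120,50),(125,255,255),.015)]:
    for c in blobs(im,lo,hi,60)[:3]: print(n,rect(cal,c,z),c.reshape(-1,2).mean(0).round())
E
```

```text
[ 0.47894152 -0.33916279  0.23503588] [ 3.14086713e+00 -3.47486986e-04  4.71575325e-01]
top [ 496.7 -329.8   20.7   20.6   27. ] [280. 187.]
blue [ 498.  -326.6  139.3  119.5   12.6] [279. 167.]
```

View pics/w6.png

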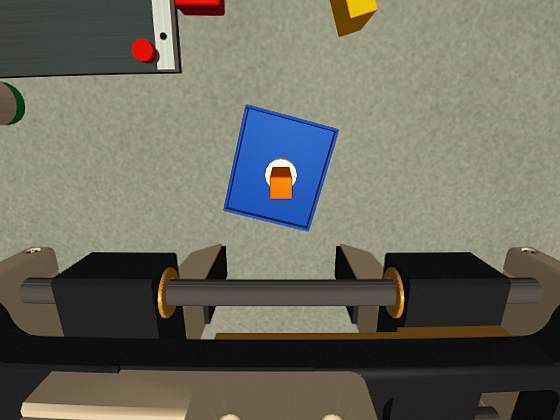

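The pusher stands upright in the middle of the blue tray (px 280,180). Last, a close check of the seating.

Request:
step_arm --commands '[{"translation":[26.2,-22.4,0],"roll":0},{"translation":[26.2,-22.4,0],"roll":0},{"translation":[26.2,-22.4,0],"roll":0},{"translation":[26.2,-22.4,0],"roll":0},{"translation":[26.2,-22.4,0],"roll":0},{"translation":[26.2,-22.4,0],"roll":0},{"translation":[26.2,-22.4,0],"roll":0},{"translation":[26.2,-22.4,0],"roll":0},{"translation":[26.2,-22.4,0],"roll":0},{"translation":[26.2,-22.4,0],"roll":0},{"translation":[0,0,0],"roll":0},{"translation":[0,0,0],"roll":0}]'

```text
time: 26.57
tool_pos: [0.6108, -0.0178, 0.2332]
tool_rot: [-3.141, 0.001, 0.477]
contact_force: [0.5, 0.0, 0.3]
opening: 0.0648
grip_force: 0.0
```

```bash
python3 - <<'E'
from h import *
s=observe();cal=get_calibration("wrist");im=read_camera("wrist")
print(s["tool_pos"])
c=blobs(im,(4,90,80),(14,255,255),200)[0];r=rect(cal,c,.024);print(r,loc(r[:2]));x,y,w,h=cv2.boundingRect(c);print(x,y,w,h)
cv2.imwrite("pics/w7.png",cv2.resize(im[max(y-25,0):y+h+10,x-10:x+w+25,::-1],None,fx=4,fy=4,interpolation=cv2.INTER_NEAREST))
E
```

```text
[ 0.61081905 -0.01781122  0.23324496]
[665.1 -16.6 120.4  80.3 -62.8] [55.1 53.9]
251 117 100 67
```

View pics/w7.png

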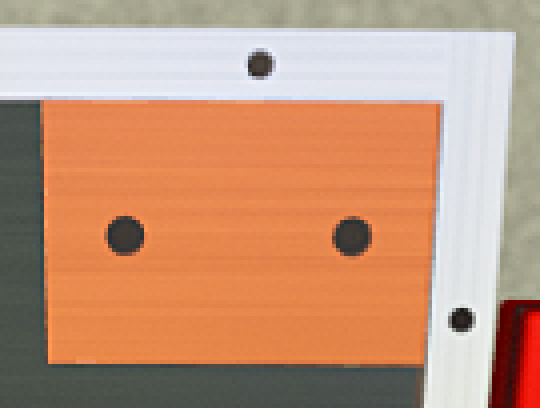

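The blank is flush on both fences along their whole length, with no dark gap showing. Handing in.

```bash
python3 -c "
from cell import *
print(hand_in())"
```

```text
the job is handed in; nothing more can be done
None
```

I handed the job in at about 27 s: the setting block is in the grey tray, the blank is flush against both fences, and the pusher stands upright in the blue tray. The hand-in gave no verdict.

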